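# Hook a stuck lid clip out of the dye-pot clip rack

### The arm

A 6-joint arm with a two-finger parallel gripper is mounted at the origin on the work surface. World frame = base frame: x ahead of the robot, y to its left, z up, the work surface at z = 0. Lengths are in m, angles in degrees, forces in N, time in s.
With the tool pointing down it reaches from about 0.3 to 0.75 m from the base axis. Payload 8.5 kg.
Tool frame: the origin (TCP) lies midway between the tips of the shut fingers; the grasp point (between the pads) lies env.tcp_to_grasp behind it (env.tcp_to_grasp is the distance from the TCP to the grasp point, in m); z points along the fingers, y is the line along which they close (so a half turn about z gives the same grasp; the last joint's range is limited). The gripper opens to 85 mm and grips with 20 to 120 N. Pads are 22 mm wide; open, the fingers measure 114 mm over their backs; the gripper's body (76 mm by 85 mm) begins 54 mm behind the grasp point. The pads swing forward as they close: fully open they stand 13 mm farther back than shut.
Start: joints at [-85.331, 21.807, 74.336, -0, 83.858, -12.336], TCP at [0.161, -0.526, 0.231] pointing down, gripper open.
Joint ranges: [-178.18, 178.18], [-50.72, 133.34], [12.68, 142.11], [-81.47, 261.47], [9.98, 163.14], [-165.26, 165.26]. Speed limits (degrees/s): [136.94, 136.94, 180, 180, 180, 180].

### API

Orientations are given as a 3x3 rotation matrix whose columns are the frame's x, y, z axes.
In Python, from rig import observe, optics, job, env gives the robot as it stands. The module is installed in compiled form; this text tells all that it offers.
- The arm moves only by the shell command python3 -m jog 'ROWS' [FORCE]. ROWS is JSON, a list of rows, each a list of 7 numbers: the turn, a rotation vector about the tool's x, y, z in rad, then the shift along the tool's x, y, z in m, then the opening in per cent of the stroke, from 0 (shut) to 100 (fully open). A call has 1 to 10 rows; each row shifts and turns the commanded pose from where the row before left it, along the tool's axes as they then stand; what a row does not reach is not made up. A row lasts 1/8 s, in which the tool goes at most 62.5 mm and 10.7 degrees, less where a joint would pass 70% of its speed; a pose out of reach is approached as far as the arm can. A call is refused whole if a number of a shift passes 0.0625 or a number of a turn 0.188, either way. A call with a gripper value outside its range is refused whole. The fingers move at their own pace and stop on an object; FORCE is the grip in N (left out, the last holds). Time passes only in rows, so rows that do not move let the fingers close. It gives the time, the measured TCP pose, the force, the opening and the grip force at its end, in the units of the state.
- observe(): the state, without advancing time (a new reading comes with each control period).
- optics.get_image(name): name is "scene" or "top" or "wrist"; returns a dict with "pixels" (384x512x3 uint8, red, green, blue), "mtx" (3x3 intrinsics, pixels), "dist_coeffs" ([k1, k2, p1, p2, k3] as OpenCV has them; the pictures are not rectified), "rvec" (rotation vector, rad) and "tvec" (3), from world to camera coordinates, as OpenCV has them. Camera axes: x right, y down, z forward; pixel columns grow to the right and rows downward; lengths in m; the calibration is good to about 2 mm. A picture is of the moment at which its call begins. There is no depth.
- job.close_job(): hands the job in; it is judged then, once.
The state is a dict: "time_s": time; "q": joint angles; "qvel": joint speeds; "joint_efforts": joint torques, N m; "position": TCP position; "tool_rot": TCP orientation; "ft_force": force on the tool from outside, world axes, zero at the start; "wrist_torque": the same for the moment, N m; "grip_width": finger opening in m; "gripper_force": force on a finger pad.
Only numpy, scipy, OpenCV 4.12 (cv2) and the standard library are available. Lean on these libraries where they do the work, as an engineer would, in place of code of your own. Each camera call takes 0.05 s, during which the arm holds its last target. There are 200 camera calls.

### The job

The red lid clip has slid back in its narrow channel of the clear-walled clip rack, out of reach of fingers. Take the hooked pick from its stand, hook it behind the red clip's upright tab, and drag the clip out through the channel's open mouth until it lies flat on the apron in front, fully clear of the channel; do not lift the clip or touch either clip with the gripper, and leave the blue clip where it is. Then stand the pick back in its stand just as you found it and let go.

Things in the scene. Friction and masses are not known exactly. Their poses are not given: they have to be found in the camera images.
- pick: Upright hooked pick, mm, 120 g. Origin on handle axis, level with hook underside. Orange 22 x 22 handle (sides along x, y) at z 86-166; 66 dia guard disc z 80-86; 6 dia shaft at x=+6 down to a hook pointing -x (x -9 to 9, y -3 to 3, 12 high). White fixed stand, 100 x 100, top 90 above table: shaft hangs in its 40 x 40 hole, disc rests on top (origin then 10 above table). Return it there, any yaw.
- clip_red: Red pot-lid clip, 40 g: flat strip 60 long (x), 16 wide, 5 thick, with an upright tab across its front end (x = -30 to -26, 16 wide, top 25 above the underside). Origin: centre of the strip's underside. Starts flat on the floor of either rack channel, origin 50 to 75 mm inside the mouth, tab towards the mouth. To be fetched.
- clip_blue: Blue pot-lid clip, 40 g: flat strip 60 long (x), 16 wide, 5 thick, with an upright tab across its front end (x = -30 to -26, 16 wide, top 25 above the underside). Origin: centre of the strip's underside. Starts flat on the floor of either rack channel, origin 50 to 75 mm inside the mouth, tab towards the mouth. Must stay there.
- rack: Fixed clip rack, mm: metal floor, clear walls. Origin on the table, midway between the two channel mouths; x points into the channels (drag to -x). Floor plate top z = 5, y -70 to 70, x -130 to 128; bare part x -130 to 0 is the apron, level with the channel floors. Channels x 0 to 120, open above and at x = 0, closed at 120, 26 wide, centred on y = 20 and y = -20; wall tops z = 45.
Mind the look-alikes: they are no part of the job. Of the things that look like the clip_red, the larger one is meant.

How it is judged:
By the outcome, as a careful person would: the job done as asked, in the order asked, and still so for the second after the job is handed in, with the robot touching nothing.
It also fails if it takes over 48 s, if anything falls off the work surface, if the arm or the gripper's body presses on something with over 40 N, if the wrist force passes 120 N, or if a joint passes its speed limit or range.

## Working session

There is one attempt and no reset: what is moved stays moved. The work goes in short steps, Python scripts to look and compute and a shell command to move; the robot and the scene stay as the last step left them, time stands still between calls to the robot, and variables do not carry over. Pictures are saved under pics/ and viewed, at most 12 in all, crops included, and the job is handed in when it is done.

```bash
mkdir -p pics; cat > h.py <<'E'
import numpy as np, cv2
from rig import observe, optics, job, env
def grab(n,f=None):
    d=optics.get_image(n)
    if f: cv2.imwrite('pics/'+f,cv2.cvtColor(d['pixels'],cv2.COLOR_RGB2BGR))
    return d
def ray(d,uv):
    uv=np.array(uv,float).reshape(-1,1,2)
    n=cv2.undistortPoints(uv,np.array(d['mtx']),np.array(d['dist_coeffs'])).reshape(-1,2)
    R,_=cv2.Rodrigues(np.array(d['rvec'],float)); t=np.array(d['tvec'],float).ravel()
    return -R.T@t, np.c_[n,np.ones(len(n))]@R
def plane(d,uv,z):
    o,v=ray(d,uv); return o+v*((z-o[2])/v[:,2])[:,None]
def proj(d,P):
    return cv2.projectPoints(np.array(P,float).reshape(-1,1,3),np.array(d['rvec'],float),np.array(d['tvec'],float),np.array(d['mtx']),np.array(d['dist_coeffs']))[0].reshape(-1,2)
E
python3 - <<'E'
from h import *
a=grab('scene');b=grab('top')
im=np.hstack([a['pixels'],b['pixels']])
cv2.imwrite('pics/a.png',cv2.cvtColor(a['pixels'],cv2.COLOR_RGB2BGR))
cv2.imwrite('pics/b.png',cv2.cvtColor(b['pixels'],cv2.COLOR_RGB2BGR))
print(env.tcp_to_grasp, observe())
for d in(a,b): print(ray(d,[[256,192]]))
E
```

```text
0.0187 {'time_s': 0.1, 'q': array([-8.53300757e+01,  2.18367217e+01,  7.43787551e+01,  4.31605910e-04,
        8.38590497e+01, -1.23362396e+01]), 'qvel': array([-0.01264034, -0.15658472, -0.16064961,  0.11806738,  0.13036162,
        0.03880942]), 'joint_efforts': array([ 2.19178473e-03, -4.49224520e+01, -2.31658709e+01, -2.03681161e-04,
        3.70128560e-03, -6.50565852e-06]), 'position': array([ 0.16083455, -0.52568335,  0.2307871 ]), 'tool_rot': array([[ 9.56273548e-01,  2.92473746e-01, -9.84348004e-05],
       [ 2.92473623e-01, -9.56272711e-01,  1.29702507e-03],
       [ 2.85215267e-04, -1.26910035e-03, -9.99999154e-01]]), 'ft_force': array([ 0.44346911,  0.26108669, -0.32912189]), 'wrist_torque': array([0.01337114, 0.01678788, 0.00197242]), 'gripper_force': 0.0, 'grip_width': 0.08542919105829874}
(array([ 1.08822122, -0.03998121,  0.45493233]), array([[-0.80278972,  0.08387456, -0.59035802]]))
(array([ 0.48116728, -0.0112686 ,  0.86144525]), array([[ 0.09604911,  0.01727645, -0.99528577]]))
```

View pics/a.png

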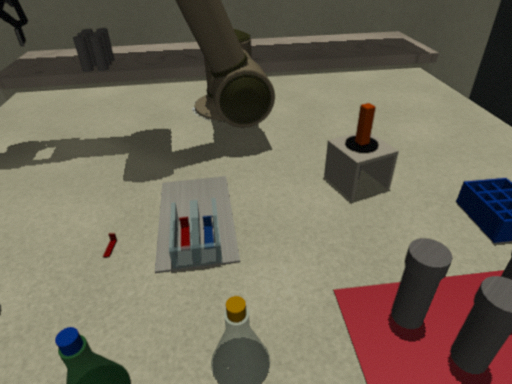

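View pics/b.png

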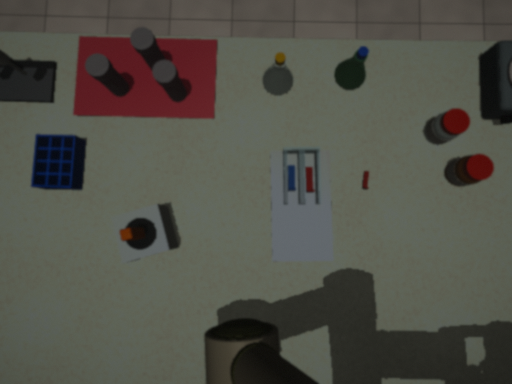

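Scene: the rack is at about (195,225), with the red clip at (185,232) and the blue at (209,230). A loose small red clip lies at (110,245). The pick handle is at (366,122). 
Candidates in the top view: red clip in the rack channel (309,180), loose small red clip (365,180), red caps (455,122)/(480,167), red mat. I choose (309,180), the larger one and the one inside the channel. Next I measure and check it in a crop.

```bash
python3 - <<'E'
from h import *
a=grab('scene');b=grab('top')
def mask(d,lo,hi,roi):
    h=cv2.cvtColor(d['pixels'],cv2.COLOR_RGB2HSV); m=cv2.inRange(h,lo,hi)
    z=np.zeros_like(m); x0,y0,x1,y1=roi; z[y0:y1,x0:x1]=m[y0:y1,x0:x1]; return z
def rect(m):
    c=max(cv2.findContours(m,0,2)[0],key=cv2.contourArea); r=cv2.minAreaRect(c); return c,r,cv2.boxPoints(r)
# plate: brighter/bluish grey
px=b['pixels']; print('plate',px[240,300],'table',px[240,350],'stand',px[212,150],px[250,130])
hsv=cv2.cvtColor(px,cv2.COLOR_RGB2HSV); print(hsv[240,300],hsv[240,350],hsv[250,130])
for n,lo,hi,roi in [('red',(0,120,40),(8,255,255),(280,145,325,210)),('blue',(105,100,40),(130,255,255),(280,145,325,210)),('loose',(0,120,40),(8,255,255),(350,160,380,200)),('handle',(4,150,60),(20,255,255),(110,215,160,255))]:
    c,r,bx=rect(mask(b,lo,hi,roi)); z=.166+.004 if n=='handle' else .01
    print(n,r); print(plane(b,bx,z).round(4)[:,:2].tolist())
m=mask(b,(0,0,40),(180,30,255),(255,205,350,275))
m=((b['pixels'][:,:,2].astype(int)-b['pixels'][:,:,0]>0)*255).astype(np.uint8); z=np.zeros_like(m); z[140:275,255:350]=m[140:275,255:350]
c,r,bx=rect(z); print('plate',r); print(plane(b,bx,.005).round(4)[:,:2].tolist())
c,r,bx=rect(mask(a,(4,150,60),(20,255,255),(345,95,390,150)))
print('hs',cv2.boundingRect(c))
A=cv2.resize(px[140:270,255:385],(600,600),interpolation=cv2.INTER_CUBIC)
B=cv2.resize(px[190:275,100:200],(0,0),fx=2,fy=2)
cv2.imwrite('pics/c.png',cv2.cvtColor(A,cv2.COLOR_RGB2BGR)*1)
C=cv2.resize(np.hstack([px[190:270,100:200],a['pixels'][95:175,315:415][:80]]),(800,320),interpolation=cv2.INTER_CUBIC)
C=np.clip(C.astype(float)*1.7,0,255).astype(np.uint8)
cv2.imwrite('pics/d.png',cv2.cvtColor(C,cv2.COLOR_RGB2BGR))
E
```

```text
plate [ 98 104 109] table [ 97 102  89] stand [ 98 104 100] [ 96 102  99]
[104  26 109] [ 42  33 102] [ 75  15 102]
red ((308.9287414550781, 179.00338745117188), (22.26049041748047, 5.184601783752441), 87.27368927001953)
[[0.6226, -0.1115], [0.6235, -0.1236], [0.5713, -0.1266], [0.5704, -0.1146]]
blue ((291.0, 177.5), (23.0, 6.0), 90.0)
[[0.6264, -0.0698], [0.6267, -0.0839], [0.5726, -0.0847], [0.5722, -0.0708]]
loose ((365.0, 179.5), (15.0, 4.0), 90.0)
[[0.6164, -0.2445], [0.6166, -0.2538], [0.5814, -0.2536], [0.5812, -0.2444]]
handle ((125.82355499267578, 233.7941436767578), (11.156637191772461, 10.429031372070312), 75.96376037597656)
[[0.4707, 0.2545], [0.4759, 0.2359], [0.456, 0.2296], [0.4508, 0.2481]]
plate ((302.0, 203.5), (62.0, 115.0), 0.0)
[[0.4058, -0.035], [0.6743, -0.0291], [0.6776, -0.1756], [0.4098, -0.1766]]
hs (361, 103, 14, 41)
```

View pics/c.png

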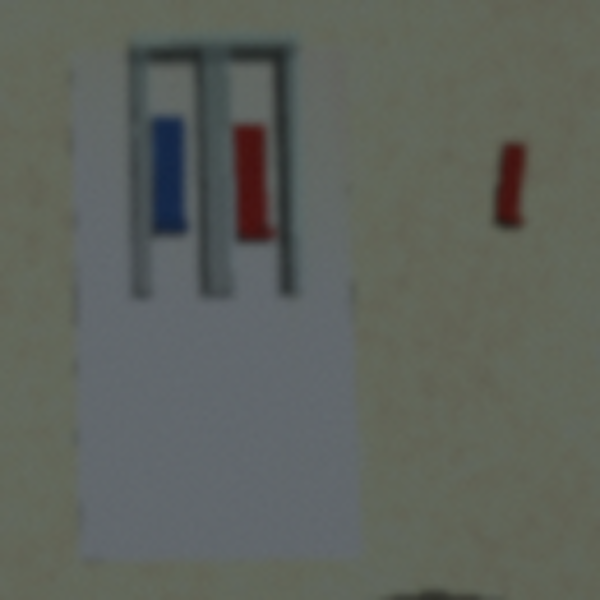

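View pics/d.png

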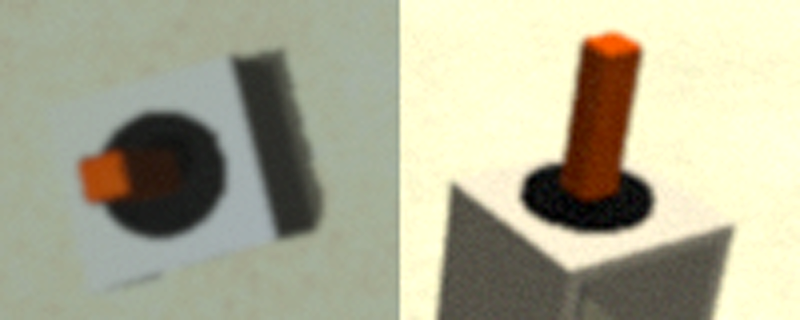

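The crop shows the red clip in the right channel (about (309,180) in the full image), tab towards the mouth and clearly larger than the loose one. The pick's disc centre is at about (140.5,233.5) in the top view.

```bash
python3 - <<'E'
from h import *
a=grab('scene');b=grab('top')
c=lambda L:[(255+u*130/600-.4,140+v*130/600-.4) for u,v in L]
print('plate BL BR TL TR',plane(b,c([(82,558),(360,556),(72,62),(345,62)]),.005).round(4)[:,:2].tolist())
print('mouth tops z45',plane(b,c([(131,296),(152,296),(200,296),(232,296),(281,296),(300,296),(130,45),(296,45)]),.045).round(4)[:,:2].tolist())
print('strip red far', plane(b,c([(235,126),(264,126)]),.010).round(4)[:,:2].tolist(),'tabtop front',plane(b,c([(237,241),(274,240)]),.03).round(4)[:,:2].tolist(), 'blue far',plane(b,c([(152,119),(183,118)]),.010).round(4)[:,:2].tolist())
# disc
for d,roi in((b,(110,205,165,262)),(a,(335,130,390,158))):
    g=d['pixels'].max(2); x0,y0,x1,y1=roi; m=np.zeros_like(g); m[y0:y1,x0:x1]=(g[y0:y1,x0:x1]<45)*255
    if d is b: m[:, :120]=0; m[:,158:]=0
    # include handle
    k=max(cv2.findContours(m,0,2)[0],key=cv2.contourArea); hull=cv2.convexHull(k)
    P=plane(d,hull.reshape(-1,2),.096)[:,:2]; (cx,cy),r=cv2.minEnclosingCircle(P.astype(np.float32)); print('disc',cx,cy,r)
s=lambda L:[(100+u/4,190+v/4) for u,v in L]
print('stand',plane(b,s([(52,104),(232,56),(275,238),(90,292)]),.09).round(4)[:,:2].tolist())
print('htop',plane(b,s([(78,160),(120,150),(131,194),(91,203)]),.176).round(4)[:,:2].tolist())
t=lambda L:[(315+(u-400)/4,95+v/4) for u,v in L]
print('htop scene',plane(a,t([(584,42),(610,33),(640,44),(613,56)]),.176).round(4)[:,:2].tolist())
print('stand scene',plane(a,t([(453,183),(570,272),(733,226)]),.09).round(4)[:,:2].tolist())
E
```

```text
plate BL BR TL TR [[0.407, -0.0381], [0.4119, -0.1757], [0.6573, -0.0276], [0.6605, -0.1671]]
mouth tops z45 [[0.5353, -0.0577], [0.5355, -0.0678], [0.5361, -0.0909], [0.5365, -0.1063], [0.5371, -0.1298], [0.5373, -0.1389], [0.6582, -0.055], [0.6601, -0.1359]]
strip red far [[0.6252, -0.1108], [0.6256, -0.1255]] tabtop front [[0.5647, -0.1101], [0.5656, -0.1283]] blue far [[0.6278, -0.0687], [0.6287, -0.0844]]
disc 0.4636054039001465 0.23965129256248474 0.03219255432486534
disc 0.46753719449043274 0.23876360058784485 0.03415931016206741
stand [[0.4976, 0.3006], [0.5251, 0.2077], [0.4312, 0.1801], [0.4013, 0.2742]]
htop [[0.4702, 0.252], [0.4753, 0.2328], [0.4552, 0.2264], [0.4506, 0.2447]]
htop scene [[0.4628, 0.2289], [0.4545, 0.2448], [0.4693, 0.2538], [0.4805, 0.2364]]
stand scene [[0.4347, 0.1819], [0.5281, 0.2117], [0.4987, 0.3049]]
```

```bash
python3 -m jog '[[0,0,0,0.0368,-0.046,0,100],[0,0,0,0.0368,-0.046,0,100],[0,0,0,0.0368,-0.046,0,100],[0,0,0,0.0368,-0.046,0,100],[0,0,0,0.0368,-0.046,0,100],[0,0,0,0.0368,-0.046,0,100],[0,0,0,0.0368,-0.046,0,100],[0,0,0,0.0368,-0.046,0,100],[0,0,0,0.0368,-0.046,0,100],[0,0,0,0.0368,-0.046,0,100]]' 80; python3 -m jog '[[0,0,0,0.0368,-0.046,0,100],[0,0,0,0.0368,-0.046,0,100],[0,0,0,0.0368,-0.046,0,100],[0,0,0,0.0368,-0.046,0,100],[0,0,0,0,0,0,100]]'
python3 - <<'E'
from h import *
w=grab('wrist','w1.png'); s=observe(); print(s['position'],s['q'],s['tool_rot'].round(4).tolist())
o,v=ray(w,[[256,192]]);print(o,v); print(proj(w,[[.465,.24,.176],[.465,.24,.096]]))
E
```

```text
time_s: 1.55
position: [0.3786, 0.0235, 0.2316]
tool_rot: [[0.956, 0.292, 0.001], [0.292, -0.956, -0.0], [0.001, 0.001, -1.0]]
ft_force: [0.9, -1.2, 0.5]
grip_width: 0.0852
gripper_force: 0.0
time_s: 2.17
position: [0.4656, 0.2434, 0.2305]
tool_rot: [[0.955, 0.296, -0.001], [0.296, -0.955, 0.0], [-0.001, -0.0, -1.0]]
ft_force: [-0.0, -0.6, -0.2]
grip_width: 0.0854
gripper_force: 0.0
[0.46506038 0.24174396 0.23070412] [ 1.45145879e+01  1.92606187e+01  7.84153172e+01 -6.29067643e-03
  8.23829936e+01  8.73599319e+01] [[0.9555, 0.295, -0.001], [0.295, -0.9555, -0.0004], [-0.001, 0.0001, -1.0]]
[0.53293987 0.2629934  0.3722382 ] [[-0.26457649 -0.07983109 -0.96105717]]
[[259.70159863 215.87483579]
 [258.90430882 183.17283605]]
```

View pics/w1.png

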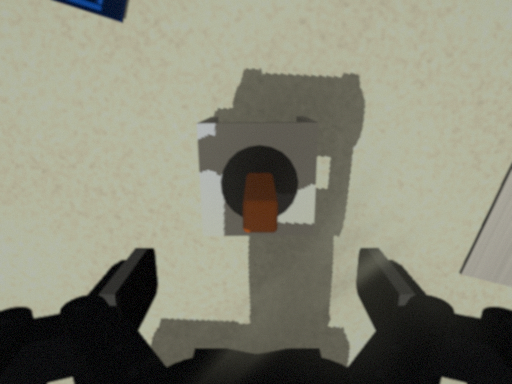

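The handle top is at (260,216) and square to the fingers. The prediction was (260,216), so I go down and grasp.

```bash
python3 -m jog '[[0,0,0,-0.0005,0.0017,0.036,100],[0,0,0,0,0,0.04,100],[0,0,0,0,0,0.036,100],[0,0,0,0,0,0,100],[0,0,0,0,0,0,0],[0,0,0,0,0,0,0],[0,0,0,0,0,0,0],[0,0,0,0,0,0,0],[0,0,0,0,0,0,0]]' 80
python3 -c "
from h import *
s=observe();print(s['position'],s['grip_width'],s['gripper_force'],s['ft_force'])"
```

```text
time_s: 3.35
position: [0.4656, 0.239, 0.1202]
tool_rot: [[0.956, 0.293, 0.002], [0.293, -0.956, 0.0], [0.002, 0.0, -1.0]]
ft_force: [-0.2, -1.3, 5.7]
grip_width: 0.0213
gripper_force: 78.7
[0.46561368 0.23896308 0.12022458] 0.021330879763790698 78.65427732467651 [-0.17001646 -1.33838273  5.71397871]
```

```bash
python3 -m jog '[[0,0,0,0,0,-0.02,0],[0,0,0,0,0,-0.04,0],[0,0,0,0,0,-0.04,0],[0,0,0,0,0,-0.04,0],[0,0,0,0,0,0,0],[0,0,0,0,0,0,0]]'
python3 - <<'E'
from h import *
a=grab('scene'); s=observe(); print(s['position'],s['grip_width'])
p=s['position']; pr=proj(a,[p-[0,0,.109-.0]]); print(pr)
u,v=pr[0].astype(int); c=a['pixels'][v-70:v+50,u-60:u+60]
c=np.clip(cv2.resize(c,(600,600),interpolation=cv2.INTER_CUBIC)*1.4,0,255).astype(np.uint8)
cv2.imwrite('pics/e.png',cv2.cvtColor(c,cv2.COLOR_RGB2BGR))
E
```

```text
time_s: 4.1
position: [0.4647, 0.2387, 0.2583]
tool_rot: [[0.956, 0.293, -0.002], [0.293, -0.956, -0.0], [-0.002, -0.0, -1.0]]
ft_force: [-0.5, -0.4, -1.3]
grip_width: 0.021
gripper_force: 78.2
[0.46466679 0.23866211 0.2579649 ] 0.021061459801450504
[[364.14493552 118.77122665]]
```

View pics/e.png

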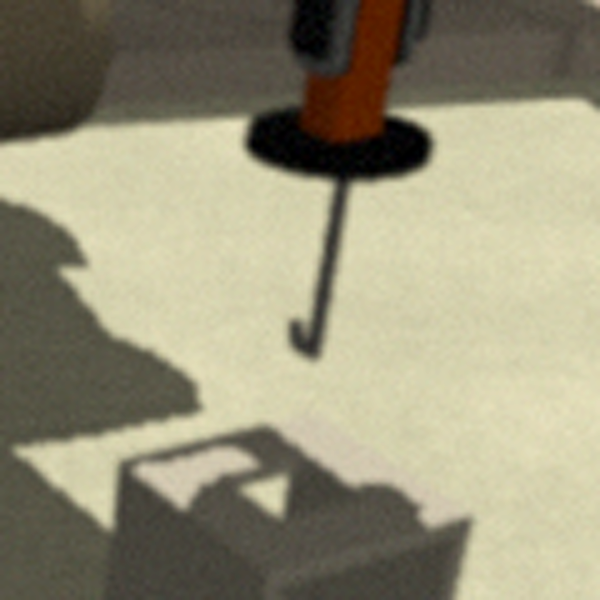

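```bash
python3 - <<'E'
from h import *
a=grab('scene'); p=observe()['position']-[0,0,.109]
for k in range(4):
    t=np.radians(17+90*k); d=np.array([np.cos(t),np.sin(t),0])
    q=proj(a,[p+d*.006,p-d*.009,p+d*.006+[0,0,.08]]); print(17+90*k,((q[1]-q[0])*5).round(1), ((q-proj(a,[observe()['position']-[0,0,.109]]))*5).round(1).tolist())
E
```

```text
17 [-24.2 -14.9] [[9.8, 6.0], [-14.4, -8.9], [44.4, -199.7]]
107 [-31.9   7.3] [[12.7, -2.9], [-19.2, 4.4], [47.3, -207.3]]
197 [24.3 15. ] [[-9.6, -5.9], [14.7, 9.0], [23.2, -209.7]]
287 [31.8 -7.3] [[-12.8, 2.9], [19.0, -4.4], [20.2, -202.2]]
```

The hook points to world (-0.96,-0.29), towards the base, so pick yaw is 17° and matches tool x. It needs only a 15° turn. I move above the red clip, behind its tab.

```bash
python3 -m jog '[[0,0,0.13,0,0,0,0],[0,0,0.13,0,0,0,0],[0,0,0,0.0133,0.045,0,0],[0,0,0,0.0133,0.045,0,0],[0,0,0,0.0133,0.045,0,0],[0,0,0,0.0133,0.045,0,0],[0,0,0,0.0133,0.045,0,0],[0,0,0,0.0133,0.045,0,0],[0,0,0,0.0133,0.045,0,0],[0,0,0,0.0133,0.045,0,0]]'; python3 -m jog '[[0,0,0,0,0,0.03,0],[0,0,0,0,0,0.03,0],[0,0,0,0,0,0,0],[0,0,0,0,0,0,0]]'
python3 - <<'E'
from h import *
w=grab('wrist'); a=grab('scene'); s=observe(); p=s['position'];R=s['tool_rot']
print(p,R.round(4).tolist())
x=R[:,0]; h=p-[0,0,.110]
for n,d in(('w',w),('a',a)): print(n,proj(d,[h-.009*x,h+.009*x,[.569,-.1190,.03],[.5365,-.118,.045]]).round(0).tolist())
c1=cv2.resize(w['pixels'],(400,300)); u,v=proj(a,[h])[0].astype(int)
c=cv2.resize(a['pixels'][v-45:v+75,u-60:u+60],(600,600),interpolation=cv2.INTER_CUBIC)
cv2.imwrite('pics/f.png',cv2.cvtColor(w['pixels'],cv2.COLOR_RGB2BGR))
cv2.imwrite('pics/g.png',cv2.cvtColor(c,cv2.COLOR_RGB2BGR)); print(u-60,v-45)
E
```

```text
time_s: 5.45
position: [0.5849, -0.1185, 0.258]
tool_rot: [[0.999, 0.037, -0.002], [0.037, -0.999, 0.001], [-0.002, -0.001, -1.0]]
ft_force: [-0.6, 0.2, -1.5]
grip_width: 0.0208
gripper_force: 78.5
time_s: 5.95
position: [0.5851, -0.1171, 0.2001]
tool_rot: [[0.999, 0.037, 0.001], [0.037, -0.999, -0.0], [0.001, 0.0, -1.0]]
ft_force: [-0.5, -0.0, -0.7]
grip_width: 0.0212
gripper_force: 78.6
[ 0.58525632 -0.11707836  0.20059618] [[0.9993, 0.037, 0.002], [0.037, -0.9993, -0.0008], [0.002, 0.0009, -1.0]]
w [[255.0, 201.0], [255.0, 178.0], [257.0, 189.0], [254.0, 227.0]]
a [[179.0, 193.0], [179.0, 199.0], [184.0, 217.0], [184.0, 200.0]]
119 150
```

View pics/g.png

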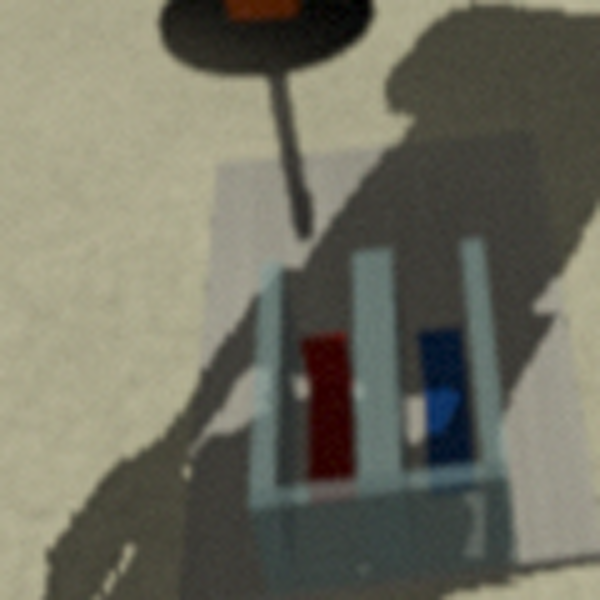

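Crop: the hook tip at (303,235) lies where predicted, in line with the red channel; the red tab top is at (323,340). I lower in stages and watch the force.

```bash
python3 -m jog '[[0,0,0,0,0,0.025,0],[0,0,0,0,0,0.023,0],[0,0,0,0,0,0.012,0],[0,0,0,0,0,0,0],[0,0,0,0,0,0.009,0],[0,0,0,0,0,0.008,0],[0,0,0,0,0,0,0]]'
python3 - <<'E'
from h import *
a=grab('scene'); s=observe(); p=s['position'];print(p,s['ft_force'])
h=p-[0,0,.110];print(proj(a,[h]))
c=cv2.resize(a['pixels'][165:265,145:245],(600,600),interpolation=cv2.INTER_CUBIC)
cv2.imwrite('pics/i.png',cv2.cvtColor(c,cv2.COLOR_RGB2BGR))
E
```

```text
time_s: 6.92
position: [0.5845, -0.1169, 0.1217]
tool_rot: [[0.999, 0.037, -0.001], [0.037, -0.999, 0.0], [-0.001, -0.0, -1.0]]
ft_force: [0.8, 1.3, -1.4]
grip_width: 0.0213
gripper_force: 78.6
[ 0.58473831 -0.11700752  0.12218744] [ 0.05355389 -0.80246496 -1.54030704]
[[185.60364165 230.51726202]]
```

View pics/i.png

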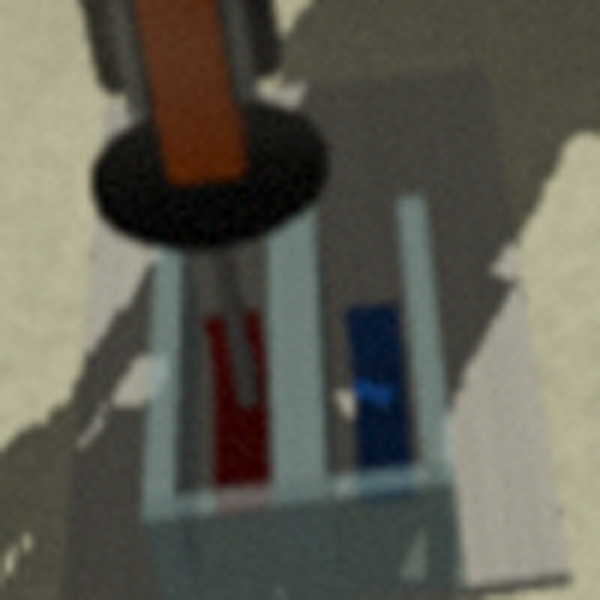

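The hook is over the red strip behind its tab, with no contact force. I drag along -x.

```bash
python3 -m jog '[[0,0,0,-0.002,0.002,0,0],[0,0,0,-0.005,0,0,0],[0,0,0,-0.007,0,0,0],[0,0,0,-0.009,0,0,0],[0,0,0,-0.009,0,0,0],[0,0,0,-0.009,0,0,0],[0,0,0,-0.009,0,0,0],[0,0,0,-0.009,0,0,0],[0,0,0,-0.009,0,0,0],[0,0,0,0,0,0,0]]'; python3 -m jog '[[0,0,0,-0.007,0,0,0],[0,0,0,-0.009,0,0,0],[0,0,0,-0.009,0,0,0],[0,0,0,-0.009,0,0,0],[0,0,0,-0.007,0,0,0],[0,0,0,-0.004,0,0,0],[0,0,0,0,0,0,0]]'
python3 - <<'E'
from h import *
a=grab('scene'); s=observe(); p=s['position'];print(p,s['ft_force'])
m=cv2.inRange(cv2.cvtColor(a['pixels'],cv2.COLOR_RGB2HSV),(0,150,25),(8,255,255)); m[:150]=0;m[265:]=0;m[:,:140]=0;m[:,245:]=0
for c in cv2.findContours(m,0,2)[0]:
    if cv2.contourArea(c)>10: bb=cv2.boundingRect(c); print(bb, plane(a,[(bb[0]+bb[2]/2,bb[1]+bb[3])],.01))
c=cv2.resize(a['pixels'][165:265,145:245],(600,600),interpolation=cv2.INTER_CUBIC)
cv2.imwrite('pics/j.png',cv2.cvtColor(c,cv2.COLOR_RGB2BGR))
E
```

```text
time_s: 8.22
position: [0.5163, -0.1215, 0.1224]
tool_rot: [[0.999, 0.036, -0.0], [0.036, -0.999, 0.0], [-0.0, -0.0, -1.0]]
ft_force: [0.9, -0.5, -1.8]
grip_width: 0.0212
gripper_force: 78.6
time_s: 9.1
position: [0.4718, -0.1232, 0.1224]
tool_rot: [[0.999, 0.037, 0.0], [0.037, -0.999, -0.0], [0.0, 0.0, -1.0]]
ft_force: [0.3, -0.3, -1.3]
grip_width: 0.0212
gripper_force: 78.6
[ 0.47197223 -0.12323006  0.1223819 ] [-0.6638592  -0.23834341 -1.59423481]
(182, 184, 7, 26) [[ 0.52218365 -0.11977253  0.01      ]]
```

View pics/j.png

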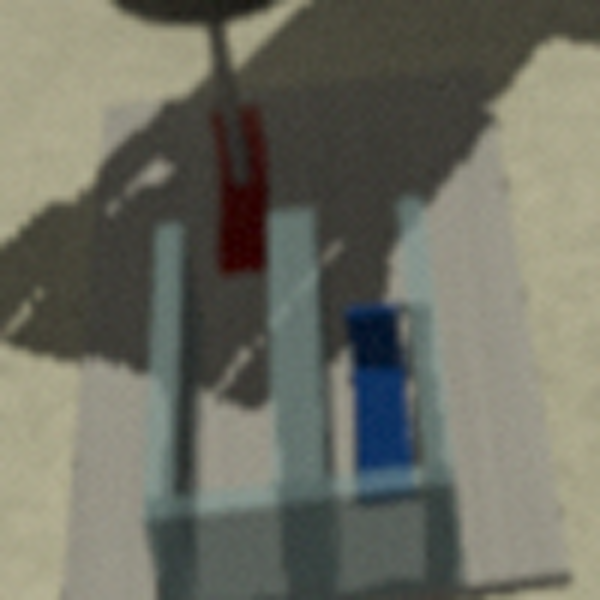

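The red clip is out: its rear is at (242,270) in the crop, x≈0.52, about 15 mm clear. Blue has not moved. I drag 12 mm more, back the hook off, and lift.

```bash
python3 -m jog '[[0,0,0,-0.005,0,0,0],[0,0,0,-0.005,0,0,0],[0,0,0,-0.002,0,0,0],[0,0,0,0,0,0,0],[0,0,0,0.005,0,0,0],[0,0,0,0,0,0,0],[0,0,0,0,0,-0.015,0],[0,0,0,0,0,-0.025,0],[0,0,0,0,0,-0.05,0],[0,0,0,0,0,-0.046,0]]'
python3 - <<'E'
from h import *
b=grab('top'); a=grab('scene'); s=observe(); p=s['position'];print(p)
for d in(a,b):
    m=cv2.inRange(cv2.cvtColor(d['pixels'],cv2.COLOR_RGB2HSV),(0,150,25),(8,255,255)); x=proj(d,[[.48,-.12,.01]])[0].astype(int); z=np.zeros_like(m); z[x[1]-40:x[1]+40,x[0]-25:x[0]+25]=255
    c=max(cv2.findContours(m&z,0,2)[0],key=cv2.contourArea,default=None)
    if c is not None: print(plane(d,cv2.boxPoints(cv2.minAreaRect(c)),.01).round(4)[:,:2].tolist())
# deltas back to stand, in tool axes at yaw 2.1
t=np.array([.4656,.239,.258]); print(s['tool_rot'].T@(t-p))
E
```

```text
time_s: 10.4
position: [0.4648, -0.1233, 0.2598]
tool_rot: [[0.999, 0.037, -0.0], [0.037, -0.999, 0.0], [-0.0, -0.0, -1.0]]
ft_force: [1.6, -0.6, -1.3]
grip_width: 0.0212
gripper_force: 78.6
[ 0.4664189  -0.12410978  0.26282226]
[[0.4196, -0.1311], [0.4219, -0.1159], [0.5104, -0.1133], [0.5085, -0.1271]]
[ 0.01261895 -0.36290939  0.00318974]
```

The clip lies at x≈0.449–0.509, clear of the mouth at 0.5365. Now the pick goes back.

```bash
python3 -m jog '[[0,0,0,0.0016,-0.0453,0,0],[0,0,0,0.0016,-0.0453,0,0],[0,0,0,0.0016,-0.0453,0,0],[0,0,0,0.0016,-0.0453,0,0],[0,0,0,0.0016,-0.0453,0,0],[0,0,0,0.0016,-0.0453,0,0],[0,0,0,0.0016,-0.0453,0,0],[0,0,0,0.0016,-0.0453,0,0],[0,0,-0.131,0,0,0,0],[0,0,-0.131,0,0,0,0]]';  python3 -m jog '[[0,0,0,0,0,0,0],[0,0,0,0,0,0,0],[0,0,0,0,0,0,0]]'
python3 - <<'E'
from h import *
a=grab('scene');s=observe(); p=s['position'];print(p, s['tool_rot'].T@(np.array([.4656,.239,.1202])-p))
u,v=proj(a,[p-[0,0,.109]])[0].astype(int); print(proj(a,[p-[0,0,.109]]),u-60,v-70)
c=a['pixels'][v-70:v+50,u-60:u+60]
c=np.clip(cv2.resize(c,(600,600),interpolation=cv2.INTER_CUBIC)*1.4,0,255).astype(np.uint8)
cv2.imwrite('pics/k.png',cv2.cvtColor(c,cv2.COLOR_RGB2BGR))
E
```

```text
time_s: 11.75
position: [0.4639, 0.2398, 0.257]
tool_rot: [[0.954, 0.3, -0.002], [0.3, -0.954, -0.001], [-0.002, 0.0, -1.0]]
ft_force: [0.2, -0.4, -1.4]
grip_width: 0.0215
gripper_force: 78.8
time_s: 12.12
position: [0.4644, 0.2391, 0.2582]
tool_rot: [[0.956, 0.293, -0.0], [0.293, -0.956, -0.0], [-0.0, -0.0, -1.0]]
ft_force: [0.3, 0.9, -0.6]
grip_width: 0.021
gripper_force: 78.8
[0.46440516 0.23908668 0.25822972] [0.00112772 0.00043644 0.13802962]
[[364.32995647 118.57233131]] 304 48
```

View pics/k.png

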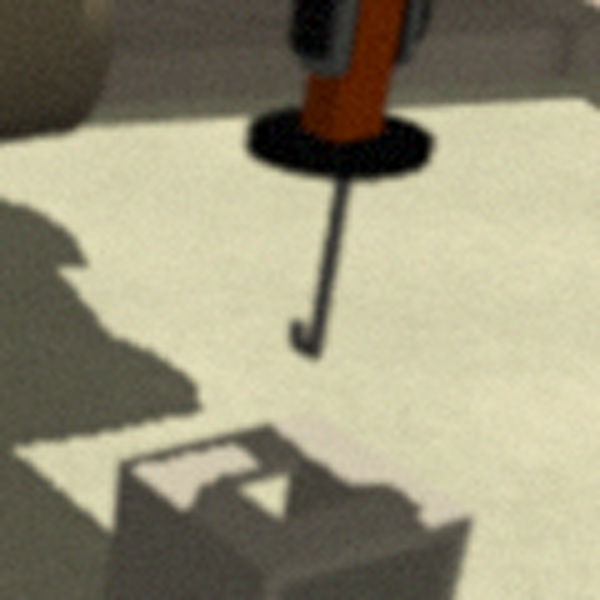

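The picture matches the one taken just after lifting (hook at (305,350) in both), so nothing slipped. I lower 138 mm, settling gently onto the stand.

```bash
python3 -m jog '[[0,0,0,0.001,0,0.035,0],[0,0,0,0,0,0.04,0],[0,0,0,0,0,0.035,0],[0,0,0,0,0,0.018,0],[0,0,0,0,0,0.005,0],[0,0,0,0,0,0.004,0],[0,0,0,0,0,0,0],[0,0,0,0,0,0,0]]'
```

```text
time_s: 13.18
position: [0.4656, 0.2395, 0.1219]
tool_rot: [[0.956, 0.294, 0.001], [0.294, -0.956, 0.0], [0.001, 0.0, -1.0]]
ft_force: [0.1, -1.0, -1.1]
grip_width: 0.0213
gripper_force: 78.8
```

```bash
python3 -m jog '[[0,0,0,0,0,0.001,0],[0,0,0,0,0,0.0005,0],[0,0,0,0,0,0,0],[0,0,0,0,0,0,0]]'
```

```text
time_s: 13.68
position: [0.4654, 0.2395, 0.1202]
tool_rot: [[0.956, 0.294, 0.0], [0.294, -0.956, 0.0], [0.0, 0.0, -1.0]]
ft_force: [-2.2, -0.7, 5.0]
grip_width: 0.021
gripper_force: 79.6
```

Contact (5 N), so I release gradually and retreat upwards.

```bash
python3 -m jog '[[0,0,0,0,0,0,30],[0,0,0,0,0,0,50],[0,0,0,0,0,0,100],[0,0,0,0,0,0,100],[0,0,0,0,0,0,100],[0,0,0,0,0,0,100],[0,0,0,0,0,-0.02,100],[0,0,0,0,0,-0.04,100],[0,0,0,0,0,-0.05,100],[0,0,0,0,0,-0.04,100]]' 20; python3 -m jog '[[0,0,0,-0.06,0,0,100],[0,0,0,-0.05,0,0,100],[0,0,0,0,0,0,100],[0,0,0,0,0,0,100]]'
python3 - <<'E'
from h import *
a=grab('scene'); s=observe(); print(s['position'],s['grip_width'])
c=cv2.resize(a['pixels'][90:280,140:420],(800,543),interpolation=cv2.INTER_CUBIC)
cv2.imwrite('pics/l.png',cv2.cvtColor(c,cv2.COLOR_RGB2BGR))
E
```

```text
time_s: 14.92
position: [0.4653, 0.2395, 0.2718]
tool_rot: [[0.956, 0.294, 0.001], [0.294, -0.956, 0.0], [0.001, 0.0, -1.0]]
ft_force: [-0.2, -0.2, -0.0]
grip_width: 0.0851
gripper_force: 0.0
time_s: 15.42
position: [0.3607, 0.2072, 0.2701]
tool_rot: [[0.956, 0.294, 0.001], [0.294, -0.956, 0.0], [0.001, 0.0, -1.0]]
ft_force: [0.2, 0.1, -0.4]
grip_width: 0.0851
gripper_force: 0.0
[0.36103812 0.20725171 0.26991775] 0.0858759313137441
```

View pics/l.png

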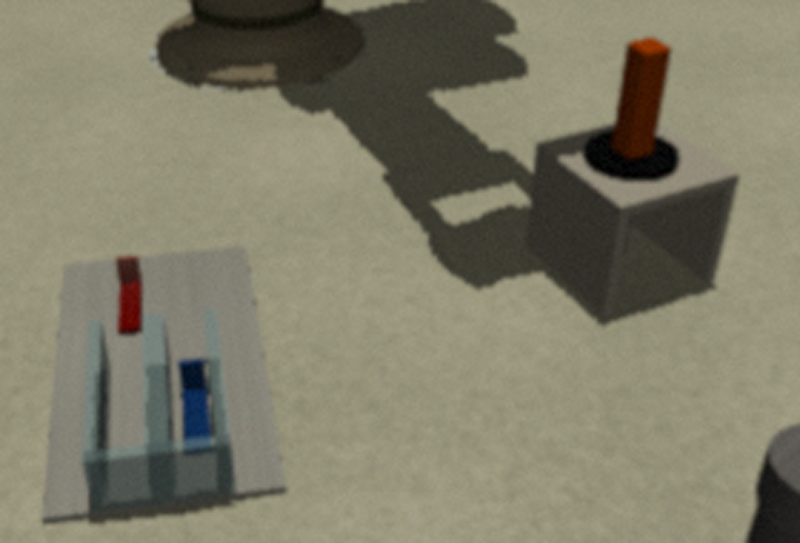

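The pick stands upright in its stand at (640,110). The red clip lies flat on the apron at (130,295), and the blue clip is still in its channel at (195,405).

```bash
python3 -c "
from rig import job
print(job.close_job())"
```

```text
the job is handed in; nothing more can be done
None
```

I dragged the red clip out with the hooked pick until it lay flat on the apron, about 27 mm clear of the channel, left the blue clip in its channel, stood the pick back in its stand, and handed the job in at about 15.5 s.

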